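# Spring check of a tilting mirror mount

### The job

Do the spring check on the tilting mirror mount: with a fingertip, press the domed pad on the corner of its plate straight down until the tip of the pointer has come up level with the clip on the upright scale (anywhere within the clip's height), keep it there for about two seconds without pressing well past the clip, then let go so that the plate springs fully back. Only press: do not touch the mirror, the pointer or the clip, and leave the things standing around it where they are.

Things in the scene. Friction and masses are not known exactly. Their poses are not given: they have to be found in the camera images.
- mount: Fixed dark steel base: a diamond 14 mm thick, corners 95 mm from its centre, with a tongue carrying the scale. Origin on the bench top under the centre; x runs level from the pad corner through the mirror to the pointer and scale, y along the pivot line, z up. Above it a grey square plate (116 mm a side, 10 mm thick, corners towards +-x and +-y, top 60 mm above the bench) rocks about its y diagonal.
- plate (a joint): Tilt of the plate about its y diagonal (axis 55 mm above the bench): 0 at rest, level, on its stop; grows to 0.38 as the pad corner goes down and the pointer up. A spring drives it back to 0: a push on the pad takes about 4 N to start and 3.3 N more per 0.1 rad. Pushing the pad 1 mm down lifts the pointer tip about 2.3 mm.
- pad_top (a point): Top of the black rubber dome to be pressed (31 mm across, 6 mm high), near the -x corner of the plate, 60 mm from the pivot line; at rest 66 mm above the bench. It moves with the plate.
- pointer_tip (a point): The tip of the slim steel pointer (a bar 7 mm wide, 4 mm thick, 72 mm long, fixed to the plate's +x corner, not to be touched), beside the edge of the scale, 140 mm from the pivot line; at rest 55 mm above the bench, rises as the pad is pressed.
- clip_mid (a point): The mark to reach: middle height of the brass clip (10 mm tall, 34 mm wide) on the white upright scale blade (30 mm wide, 4 mm thick, up to 122 mm above the bench), at the edge beside the pointer. The clip sits 18 to 36 mm above the pointer's rest height, stays where it is, and must not be touched. Its z axis is up.
- mirror_mid (a point): Centre of the top of the round mirror: 60 mm across with its dark ring, 6 mm high, on the middle of the plate, its centre 4 mm to the pointer's side of the pivot line. Not to be touched.
- garlic: Loose garlic bulb, 52 mm across, 55 mm high, beside the mount; origin at the centre of its underside. Bystander.
- jar: Loose small jar with a white lid, 54 mm across, 62 mm high, beside the mount; origin at the centre of its underside. Bystander.
- bottle: Loose amber bottle, 52 mm across, 105 mm high, beside the mount; origin at the centre of its underside. Bystander.
- dish: Loose flat closed dish, 76 mm across, 14 mm high, beside the mount; origin at the centre of its underside. Bystander.

How it is judged:
By the outcome, as a careful person would: the job done as asked, in the order asked, and still so for the second after the job is handed in, with the robot touching nothing.
It also fails if it takes over 38 s, if anything falls off the work surface, if the arm or the gripper's body presses on something with over 40 N, if the wrist force passes 120 N, or if a joint passes its speed limit or range.

### The arm

A 6-joint arm with a two-finger parallel gripper is mounted at the origin on the work surface. World frame = base frame: x ahead of the robot, y to its left, z up, the work surface at z = 0. Lengths are in m, angles in rad, forces in N, time in s.
With the tool pointing down it reaches from about 0.25 to 0.775 m from the base axis. Payload 8.9 kg.
Tool frame: the origin (TCP) lies between the finger pads; the fingertips stand 25 mm ahead of it and the grasp point (between the pads) lies 6 mm ahead of it; z points along the fingers, y is the direction in which the jaws open and shut (so a half turn about z gives the same grasp; the last joint's range is limited). The gripper opens to 85 mm and grips with 20 to 120 N. Pads are 22 mm wide; open, the fingers measure 114 mm over their backs; the gripper's body (76 mm by 85 mm) begins 54 mm behind the grasp point. The pads swing forward as they close: fully open they stand 13 mm farther back than shut.
Start: joints at [-1.423, 0.291, -0.153, 1.127, 0, 1.431], TCP at [0.149, -0.504, 0.256] pointing down, gripper open.
Joint ranges: [-2.52, 2.52], [-0.91, 1.74], [-1.3, 1.37], [-1.96, 2.02], [-1.52, 1.47], [-3.14, 3.14]. Speed limits (rad/s): [2.22, 2.22, 2.79, 3.14, 3.14, 3.14].

### API

Orientations are given as a 3x3 rotation matrix whose columns are the frame's x, y, z axes.
In Python, from rig import arm, viewer gives the robot as it stands.
- The arm moves only by the shell command python3 -m handwheel 'ROWS' [OPENING] [FORCE]. ROWS is JSON, a list of rows, each a list of 2 entries, a list of its own where there are three numbers: the shift along the world's x, y, z scaled (see below), then the turn, a rotation vector about the world's x, y, z scaled (see below). A call has 1 to 8 rows; each row is the pose to reach, as a shift and turn from the pose measured when the call began; what a row does not reach only later rows make up. The controller multiplies each number of a shift by 0.1 m and each number of a turn by 120 degrees. A row lasts 1/8 s, in which the tool goes at most 62.5 mm and 10.7 degrees, less where a joint would pass 70% of its speed; a pose out of reach is approached as far as the arm can. A call with a number of a shift or a turn outside -1 to 1 is refused whole. A call with a gripper value outside its range is refused whole. OPENING is the opening, from 0 (shut) to 1 (fully open), set as the call begins (- or left out, the last holds). The fingers move at their own pace and stop on an object; FORCE is the grip in N (left out, the last holds). Time passes only in rows, so rows that repeat a pose let the fingers close. It gives the time, the measured TCP pose, the force and the opening at its end, in the units of the state.
- arm.observe(): the state, without advancing time (a new reading comes with each control period).
- viewer.camera(name): name is "scene" or "top" or "wrist"; returns the picture (420x560x3 uint8, red, green, blue); there is no depth.
- viewer.calibration(name): a dict with "mtx" (3x3 intrinsics, pixels), "R" (3x3) and "t" (3): a world point X has camera coordinates R X + t. Camera axes: x right, y down, z forward; pixel columns grow to the right and rows downward; lengths in m; the calibration is good to about 2 mm. The wrist camera is an equidistant fisheye: a pixel r from the principal point sees the ray r / f radians off the axis. A picture is of the moment at which its call begins: read the wrist's pose just before it. calibration takes no time and is no camera call; for the wrist camera it gives the pose at the moment of the call.
- arm.job_done(): hands the job in, once; it reports no verdict.
The state is a dict: "time_s": time; "joint_positions": joint angles; "joint_vel": joint speeds; "tau": joint torques, N m; "position": TCP position; "tcp_rot": TCP orientation; "ft_force": force on the tool from outside, world axes, zero at the start; "wrist_torque": the same for the moment, N m; "finger_gap": finger opening in m.
Only numpy, scipy, OpenCV 4.12 (cv2) and the standard library are available. Lean on these libraries where they do the work, as an engineer would, in place of code of your own. Each camera call takes 0.05 s, during which the arm holds its last target.

## Working session

There is one attempt and no reset: what is moved stays moved. The work goes in short steps, Python scripts to look and compute and a shell command to move; the robot and the scene stay as the last step left them, time stands still between calls to the robot, and variables do not carry over. Pictures are saved under pics/ and viewed, and the job is handed in when it is done.

```bash
mkdir -p pics; ls
python3 - <<'E'
from rig import arm, viewer
import cv2
s=arm.observe(); print(s['time_s'],s['position'],s['ft_force'],s['finger_gap'],s['tcp_rot'])
for n in ['scene','top','wrist']:
    im=viewer.camera(n); cv2.imwrite(f'pics/{n}0.png',im[:,:,::-1])
    c=viewer.calibration(n); print(n,c)
E
```

```text
pics
0.0 [ 0.14844574 -0.50314353  0.25572964] [-0.44929479  0.08879924  0.02843622] 0.08524954178949957 [[ 9.59162572e-01  2.82855289e-01 -2.12044539e-04]
 [ 2.82855318e-01 -9.59161684e-01  1.31627351e-03]
 [ 1.68929926e-04 -1.32249821e-03 -9.99999111e-01]]
scene {'mtx': array([[464.51283451,   0.        , 278.64507056],
       [  0.        , 464.51283451, 206.60481768],
       [  0.        ,   0.        ,   1.        ]]), 'R': array([[ 0.75767871,  0.65224819,  0.02225449],
       [ 0.43851315, -0.48354768, -0.75755387],
       [-0.48335203,  0.58374133, -0.65239319]]), 't': array([-0.47559136, -0.16747375,  1.19249231])}
top {'mtx': array([[494.71006725,   0.        , 275.58873431],
       [  0.        , 494.71006725, 205.25437333],
       [  0.        ,   0.        ,   1.        ]]), 'R': array([[-2.38755955e-03, -9.99702034e-01,  2.42928613e-02],
       [-9.95381413e-01,  4.44510824e-05, -9.59991716e-02],
       [ 9.59694873e-02, -2.44098664e-02, -9.95084929e-01]]), 't': array([0.04492386, 0.59422098, 1.10430581])}
wrist {'mtx': array([[325.1922621 ,   0.        , 280.67556581],
       [  0.        , 325.1922621 , 206.91706136],
       [  0.        ,   0.        ,   1.        ]]), 'R': array([[ 0.28224275, -0.9593415 , -0.00170738],
       [-0.91890397, -0.27085626,  0.28679676],
       [-0.27559849, -0.07937739, -0.95798993]]), 't': array([-0.52466029, -0.03793792,  0.37911365])}
```

View pics/scene0.png

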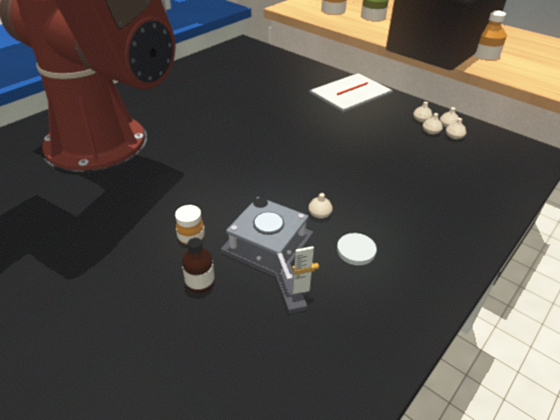

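View pics/top0.png

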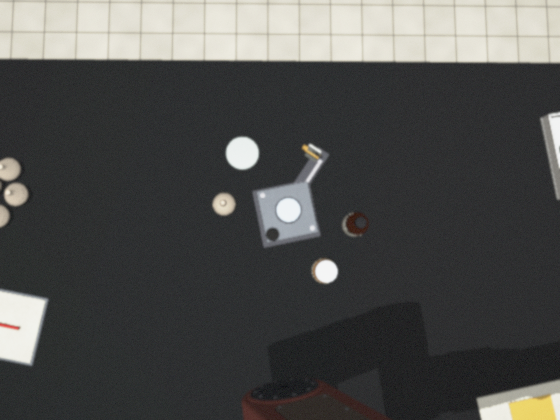

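View pics/wrist0.png

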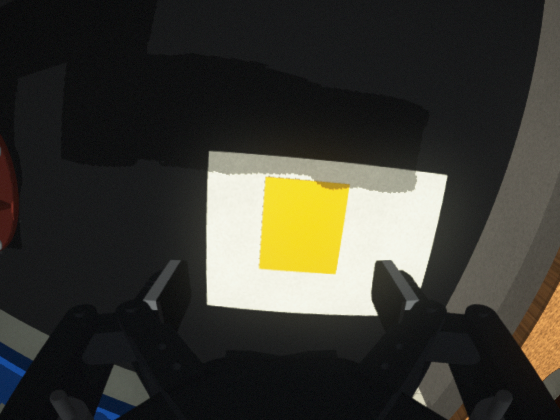

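The scene and top views agree. In the top view the pad is at (272,233), the mirror at (288,210), the scale, clip and pointer around (313,155), the garlic at (224,204), the jar at (325,271), the bottle at (355,223) and the dish at (242,153). Next I'll enlarge both views and triangulate.

```bash
python3 - <<'E'
import cv2
a=cv2.imread('pics/top0.png')[130:290,200:390]; cv2.imwrite('pics/topz.png',cv2.resize(a,None,fx=4,fy=4*0.93,interpolation=cv2.INTER_CUBIC))
a=cv2.imread('pics/scene0.png')[185:315,200:340]; cv2.imwrite('pics/scenez.png',cv2.resize(a,None,fx=4.5,fy=4.5,interpolation=cv2.INTER_CUBIC))
E
cat > h.py <<'E'
import numpy as np, cv2
from rig import viewer
C={n:viewer.calibration(n) for n in ['scene','top']}
def ray(c,u,v):
    d=np.linalg.inv(c['mtx'])@[u,v,1]; return -c['R'].T@c['t'], c['R'].T@d
def plane(n,u,v,z,c=None):
    o,d=ray(c or C[n],u,v); return o+d*(z-o[2])/d[2]
def tri(p,q,a=None,b=None):
    o1,d1=ray(a or C['scene'],*p); o2,d2=ray(b or C['top'],*q)
    d1/=np.linalg.norm(d1); d2/=np.linalg.norm(d2)
    s=np.linalg.lstsq(np.c_[d1,-d2],o2-o1,rcond=None)[0]
    x,y=o1+s[0]*d1,o2+s[1]*d2
    return (x+y)/2, np.linalg.norm(x-y)
def proj(n,X):
    c=C[n]; p=c['mtx']@(c['R']@np.asarray(X)+c['t']); return p[:2]/p[2]
E
python3 - <<'E'
from h import *
np.set_printoptions(precision=4,suppress=True)
print('pad',tri((260,201),(272,233.5)),plane('top',272,233.5,.066))
print('mir',tri((268,223),(288,210)),plane('top',288,210,.066))
for n,u,v,z in [('garlic',224,204,.05),('jar',325,271,.062),('bottle',358,223,.105),('dish',242,153,.014),('tip?',318,158,.055)]: print(n,plane('top',u,v,z))
E
```

```text
pad (array([0.529 , 0.0539, 0.0654]), np.float64(0.002080881493804739)) [0.5282 0.0532 0.066 ]
mir (array([0.5814, 0.0185, 0.0625]), np.float64(0.002829504831959272)) [0.5801 0.0177 0.066 ]
garlic [0.595  0.1603 0.05  ]
jar [ 0.4459 -0.0632  0.062 ]
bottle [ 0.5488 -0.1297  0.105 ]
dish [0.7183 0.1221 0.014 ]
tip? [ 0.6989 -0.0513  0.055 ]
```

View pics/topz.png

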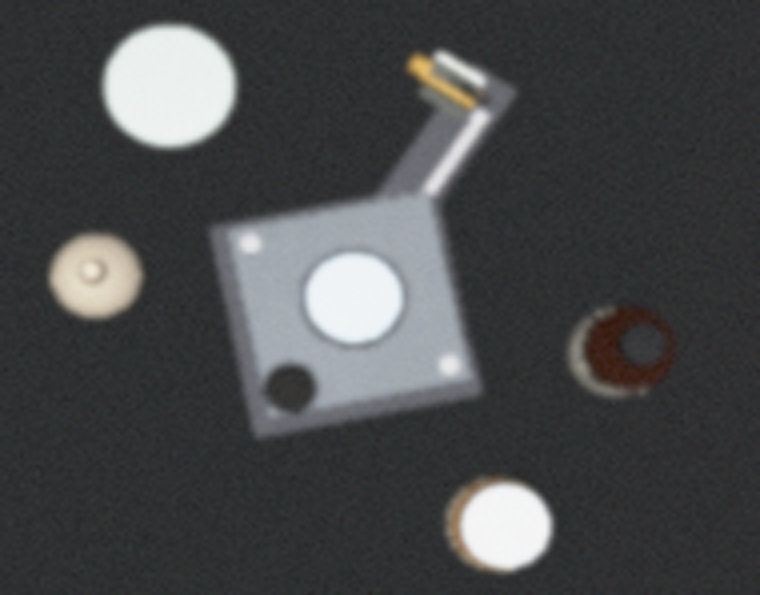

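View pics/scenez.png

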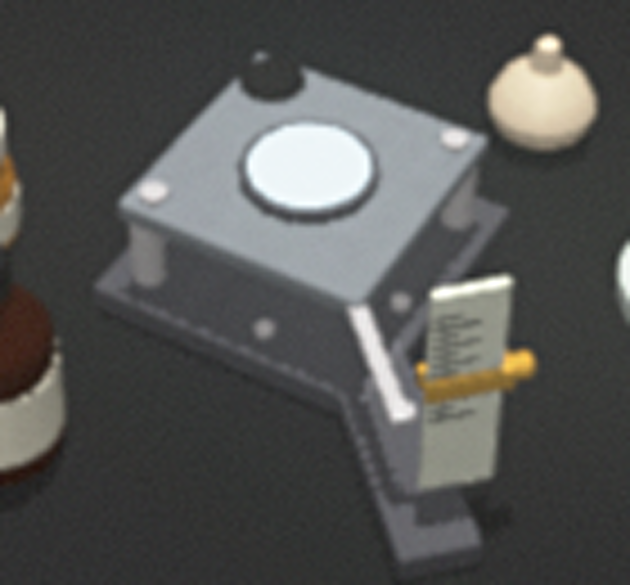

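Run:
```python
from h import *
np.set_printoptions(precision=4,suppress=True)
T=lambda a,b:(a/4+200,b/3.72+130)
S=lambda a,b:(a/4.5+200,b/4.5+185)
print('pad',plane('top',*T(290,387),.065), tri(S(270,62),T(290,387)))
print('screwsL/R',tri(S(153,190),T(450,365)),tri(S(455,138),T(250,243)))
print('mir',tri(S(310,167),T(354,298)))
print('tip',tri(S(402,411),T(486,115)),plane('top',*T(486,115),.057))
print('clip near end',tri(S(424,383),T(474,104)))
print('clip far end',tri(S(527,363),T(416,64)))
print('blade top near',tri(S(431,293),T(487,80)))
print('blade top far',tri(S(511,280),T(438,55)))
# vertical plane approach: scene rays at clip near end & tip
for nm,p in [('cliptop',(424,367)),('clipbot',(424,399)),('tipTop',(402,405)),('tipBot',(402,418))]:
    o,d=ray(C['scene'],*S(*p))
    m=np.array([.5801,.0177]); ax=np.array([.0519,-.0355]);ax/=np.linalg.norm(ax)
    for X in (.136,.140,.144):
        s=(X-(o[:2]-m+0.004*ax)@ax)/(d[:2]@ax); print(nm,X,o+s*d)
```

```text
pad [0.5271 0.0521 0.065 ] (array([0.5282, 0.0535, 0.071 ]), np.float64(0.0037967916003251636))
screwsL/R (array([ 0.5419, -0.0346,  0.0637]), np.float64(0.005236664069342908)) (array([0.6149, 0.0756, 0.0633]), np.float64(0.004814777334161951))
mir (array([0.5819, 0.0184, 0.0652]), np.float64(0.005490556395066119))
tip (array([ 0.6938, -0.0562,  0.0608]), np.float64(0.006686055524143983)) [ 0.6919 -0.0589  0.057 ]
clip near end (array([ 0.6978, -0.0484,  0.073 ]), np.float64(0.005934033298922698))
clip far end (array([ 0.7216, -0.0163,  0.0751]), np.float64(0.005724982252575068))
blade top near (array([ 0.7009, -0.0503,  0.1248]), np.float64(0.0039343544973343015))
blade top far (array([ 0.7164, -0.0244,  0.1221]), np.float64(0.005044531309231634))
cliptop 0.136 [ 0.6978 -0.0441  0.0784]
cliptop 0.14 [ 0.7003 -0.0475  0.0831]
cliptop 0.144 [ 0.7028 -0.0509  0.0878]
clipbot 0.136 [ 0.6983 -0.0434  0.0602]
clipbot 0.14 [ 0.7008 -0.0468  0.065 ]
clipbot 0.144 [ 0.7033 -0.0502  0.0699]
tipTop 0.136 [ 0.6934 -0.0505  0.0591]
tipTop 0.14 [ 0.6959 -0.0538  0.064 ]
tipTop 0.144 [ 0.6985 -0.0572  0.0688]
tipBot 0.136 [ 0.6936 -0.0502  0.0516]
tipBot 0.14 [ 0.6961 -0.0536  0.0565]
tipBot 0.144 [ 0.6987 -0.057   0.0614]
```

```bash
python3 -m handwheel '[[[0.32,0.46,0],[0,0,0.085]],[[0.63,0.93,0],[0,0,0.17]],[[0.63,0.93,0],[0,0,0.17]]]' 0 20
python3 -m handwheel '[[[0.32,0.46,0],[0,0,0.085]],[[0.63,0.93,0],[0,0,0.17]],[[0.63,0.93,0],[0,0,0.17]]]'
python3 - <<'E'
from rig import viewer
from h import *
c=viewer.calibration('wrist'); print(-c['R'].T@c['t'])
E
```

```text
time_s: 0.52
position: [0.2128, -0.4073, 0.2559]
tcp_rot: [[0.797, 0.604, -0.0], [0.604, -0.797, 0.002], [0.001, -0.002, -1.0]]
ft_force: [0.3, -0.4, 0.2]
finger_gap: 0.032
time_s: 0.9
position: [0.2769, -0.3121, 0.2559]
tcp_rot: [[0.532, 0.846, -0.001], [0.846, -0.532, 0.003], [0.002, -0.002, -1.0]]
ft_force: [-0.3, -0.7, -0.4]
finger_gap: 0.0
[ 0.31509804 -0.25141987  0.37330886]
```

```bash
python3 -m handwheel '[[[0.32,0.46,0],[0,0,0.088]],[[0.63,0.91,0],[0,0,0.176]],[[0.63,0.91,0],[0,0,0.18]]]' | head -3
python3 -m handwheel '[[[0.32,0.46,0],[0,0,0.088]],[[0.63,0.91,0],[0,0,0.176]],[[0.63,0.91,0],[0,0,0.18]]]' | head -3
python3 -m handwheel '[[[0.32,0.46,0],[0,0,0.088]],[[0.63,0.91,0],[0,0,0.176]],[[0.63,0.91,0],[0,0,0.18]]]' | head -3
python3 -m handwheel '[[[0.32,0.46,0],[0,0,0.088]],[[0.63,0.91,0],[0,0,0.176]],[[0.63,0.91,-0.5],[0,0,0.19]],[[0.63,0.91,-0.8],[0,0,0.19]],[[0.63,0.91,-0.8],[0,0,0.19]]]'
python3 - <<'E'
from rig import viewer
from h import *
import pickle
c=viewer.calibration('wrist'); im=viewer.camera('wrist')
pickle.dump((c,im),open('w1.pkl','wb'))
print(-c['R'].T@c['t']); cv2.imwrite('pics/w1.png',im[:,:,::-1])
E
```

```text
time_s: 1.27
position: [0.3411, -0.2197, 0.2559]
tcp_rot: [[0.179, 0.984, -0.002], [0.984, -0.179, 0.002], [0.002, -0.002, -1.0]]
time_s: 1.65
position: [0.4055, -0.128, 0.2558]
tcp_rot: [[-0.199, 0.98, -0.002], [0.98, 0.199, 0.001], [0.002, -0.002, -1.0]]
time_s: 2.02
position: [0.47, -0.0369, 0.2555]
tcp_rot: [[-0.547, 0.837, -0.002], [0.837, 0.547, 0.0], [0.001, -0.002, -1.0]]
time_s: 2.65
position: [0.5315, 0.0517, 0.1736]
tcp_rot: [[-0.826, 0.564, -0.006], [0.564, 0.826, -0.001], [0.005, -0.005, -1.0]]
ft_force: [-0.1, 0.4, 0.9]
finger_gap: 0.0001
[0.47124461 0.09226333 0.29122039]
```

View pics/w1.png

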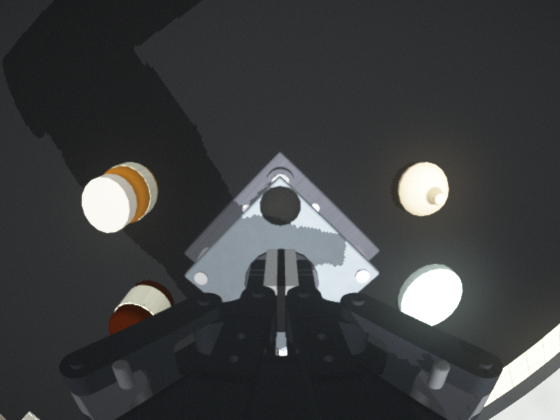

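The wrist picture shows the pad at (280,206) and its plate, but the gripper hides the pointer. I'll move along to look at the pointer and clip up close from two places.

```bash
cat > snap.py <<'E'
import sys,pickle
from rig import viewer
from h import *
n=sys.argv[1]
c=viewer.calibration('wrist'); im=viewer.camera('wrist')
pickle.dump((c,im),open(n+'.pkl','wb')); cv2.imwrite(f'pics/{n}.png',im[:,:,::-1])
print(-c['R'].T@c['t'])
E
python3 -m handwheel '[[[0.3,-0.2,0.4],[0,0,0]],[[0.7,-0.48,0.5],[0,0,0]],[[0.9,-0.61,0.5],[0,0,0]],[[0.9,-0.61,0.5],[0,0,0]]]' |head -2
python3 snap.py w2
python3 -m handwheel '[[[0.4,-0.28,0],[0,0,0]],[[0.8,-0.55,0],[0,0,0]],[[0.8,-0.55,0],[0,0,0]],[[0.8,-0.55,0],[0,0,0]]]' |head -2
python3 snap.py w3
```

```text
time_s: 3.2
position: [0.6243, -0.0116, 0.227]
[0.56345533 0.02924796 0.3442026 ]
time_s: 3.75
position: [0.7023, -0.0653, 0.227]
[ 0.64167174 -0.02455744  0.34441102]
```

View pics/w2.png

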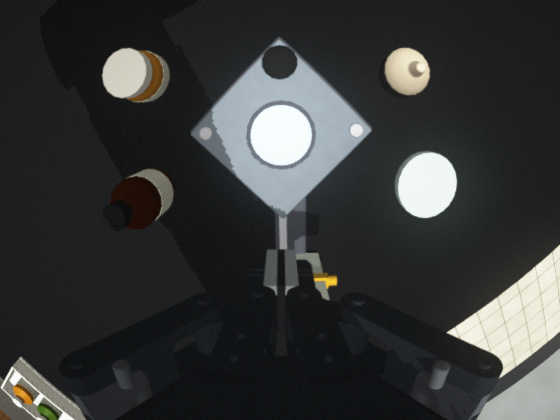

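View pics/w3.png

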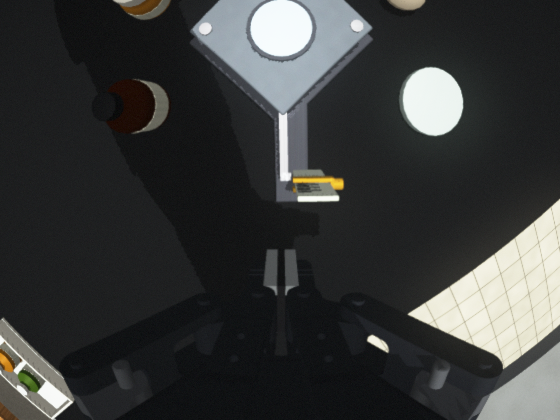

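w3 shows the pointer tip at about (286,178) beside the clip at (293–343,184), in front of the scale. I'll take one more view, lower and further out.

```bash
python3 -m handwheel '[[[0.2,-0.14,0],[0,0,0]],[[0.4,-0.28,-0.2],[0,0,0]],[[0.4,-0.28,-0.5],[0,0,0]],[[0.4,-0.28,-0.5],[0,0,0]],[[0.4,-0.28,-0.5],[0,0,0]]]' |head -2
python3 snap.py w4
python3 - <<'E'
import cv2
for n,(r,c) in {'w3':(100,240),'w4':(60,230)}.items():
    a=cv2.imread(f'pics/{n}.png')[r:r+120,c:c+150]; cv2.imwrite(f'pics/{n}z.png',cv2.resize(a,None,fx=5,fy=5,interpolation=cv2.INTER_CUBIC))
E
```

```text
time_s: 4.42
position: [0.7421, -0.0923, 0.1792]
[ 0.68126684 -0.05163347  0.29651335]
```

View pics/w4.png

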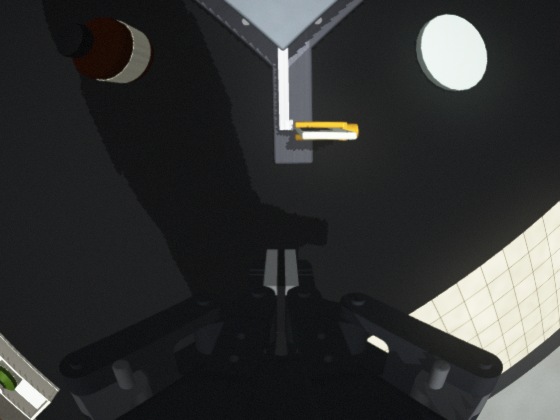

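View pics/w3z.png

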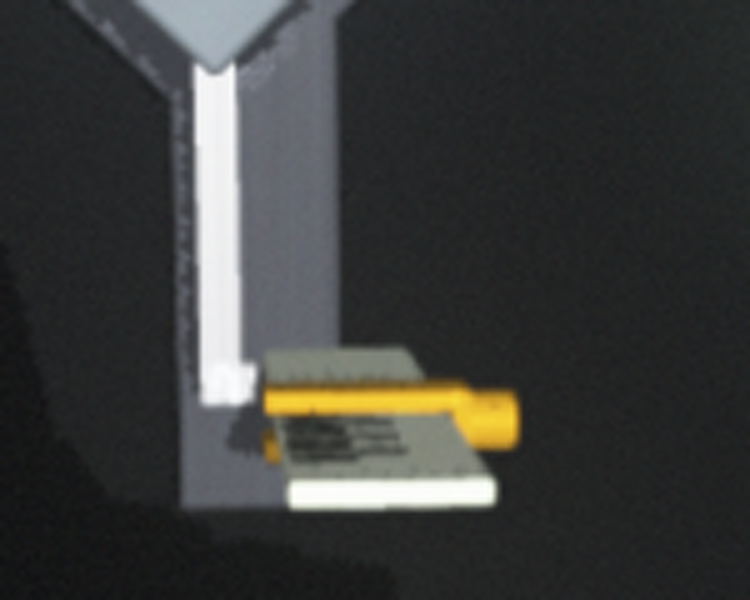

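View pics/w4z.png

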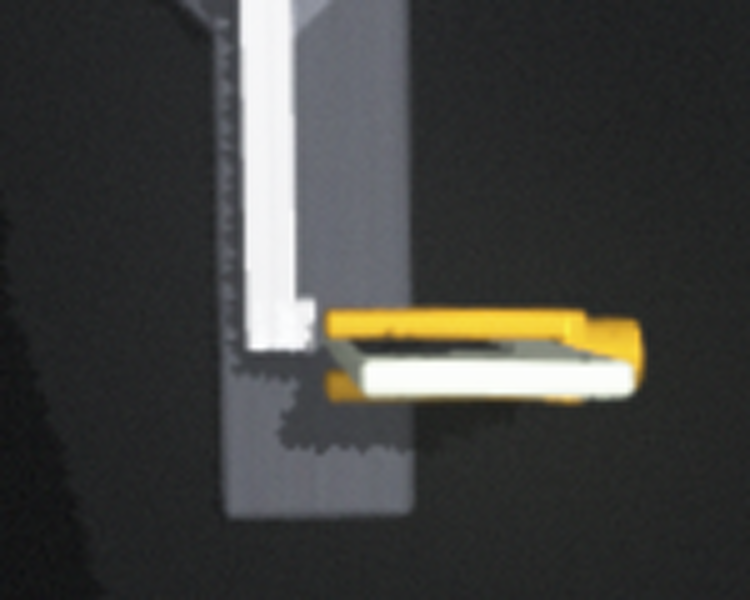

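```bash
cat >> h.py <<'E'
import pickle
def wr(c,u,v):
    K=c['mtx']; a=np.array([u-K[0,2],v-K[1,2]])/K[0,0]; r=np.linalg.norm(a)
    d=np.array([*(a/r*np.sin(r)),np.cos(r)]) if r>0 else np.array([0,0,1.])
    return -c['R'].T@c['t'], c['R'].T@d
def tri2(A,B):
    (o1,d1),(o2,d2)=A,B
    s=np.linalg.lstsq(np.c_[d1,-d2],o2-o1,rcond=None)[0]
    x,y=o1+s[0]*d1,o2+s[1]*d2
    return np.round((x+y)/2,4), round(float(np.linalg.norm(x-y)),4)
def onz(A,z): o,d=A; return np.round(o+d*(z-o[2])/d[2],4)
E
python3 - <<'E'
from h import *
c={n:pickle.load(open(n+'.pkl','rb'))[0] for n in ['w1','w2','w3','w4']}
P3=lambda a,b: wr(c['w3'],(a+.5)/5-.5+240,(b+.5)/5-.5+100)
P4=lambda a,b: wr(c['w4'],(a+.5)/5-.5+230,(b+.5)/5-.5+60)
for n,p,q in [('tip L',(202,404),(246,350)),('hook R',(255,366),(316,300)),('clip fb',(264,386),(328,310)),('clip tb',(264,414),(328,338)),('clip right fb',(468,384),(584,310)),('knob bot R',(515,449),(638,375)),
  ('blade L front?',(290,478),(362,360)),('blade R',(494,480),(632,360)),('blade back L',(290,507),(364,395)),('base end L',(183,507),(226,515))]:
    print(n,tri2(P3(*p),P4(*q)))
print('pad w1/w2', tri2(wr(c['w1'],280,206),wr(c['w2'],279.5,62)),onz(wr(c['w1'],280,206),.064),onz(wr(c['w2'],279.5,62),.064))
print('mir w2', onz(wr(c['w2'],281,135),.066),'screws',onz(wr(c['w2'],206,132.5),.062),onz(wr(c['w2'],356.5,130),.062))
print('bottle cap',onz(wr(c['w2'],117,215),.105),'jar',onz(wr(c['w2'],127,75),.062),'garlic',onz(wr(c['w2'],408,71),.03))
E
```

```text
tip L (array([ 0.6907, -0.0601,  0.056 ]), 0.0003)
hook R (array([ 0.6901, -0.0477,  0.0587]), 0.0003)
clip fb (array([ 0.6917, -0.0474,  0.0715]), 0.0003)
clip tb (array([ 0.6946, -0.0496,  0.0775]), 0.0003)
clip right fb (array([ 0.7108, -0.018 ,  0.0736]), 0.0007)
knob bot R (array([ 0.7206, -0.018 ,  0.0866]), 0.0007)
blade L front? (array([ 0.6963, -0.0481,  0.1182]), 0.0002)
blade R (array([ 0.7119, -0.0237,  0.1228]), 0.0)
blade back L (array([ 0.6993, -0.0501,  0.1206]), 0.0)
base end L (array([ 0.7144, -0.0812,  0.0123]), 0.0001)
pad w1/w2 (array([0.5259, 0.0532, 0.0598]), 0.0003) [0.5248 0.0538 0.064 ] [0.5265 0.0529 0.064 ]
mir w2 [0.5792 0.0181 0.066 ] screws [ 0.5394 -0.0343  0.062 ] [0.6124 0.0756 0.062 ]
bottle cap [ 0.5492 -0.13    0.105 ] jar [ 0.4487 -0.0634  0.062 ] garlic [0.5961 0.1599 0.03  ]
```

Tip at rest is about 56 mm and clip mid about 77 mm, a rise of 21 ± 2 mm, or about 9 mm at the pad. The pad centre is at (0.526, 0.0537), and the screws, mirror and pad measurements agree on that. Moving back over the pad.

```bash
python3 -m handwheel '[[[0,0,0.3],[0,0,0]],[[-0.45,0.3,0.4],[0,0,0]],[[-0.9,0.6,0.4],[0,0,0]],[[-0.9,0.6,0.4],[0,0,0]]]' |head -2
python3 -m handwheel '[[[-0.45,0.3,0],[0,0,0]],[[-0.9,0.6,0],[0,0,0]],[[-0.9,0.6,0],[0,0,0]]]'|head -2
python3 - <<'E'
from rig import arm
import numpy as np
s=arm.observe();print((np.array([.526,.0537,.13])-s['position'])*10, s['tcp_rot'],s['ft_force'])
from scipy.spatial.transform import Rotation as R
x=np.array([-.833,.553,0]);z=np.array([0,0,-1.]);T=np.c_[x,np.cross(z,x),z]
print((R.from_matrix(T)*R.from_matrix(s['tcp_rot']).inv()).as_rotvec(degrees=True)/120)
E
```

```text
time_s: 4.97
position: [0.6486, -0.0299, 0.221]
time_s: 5.35
position: [0.5566, 0.0318, 0.2225]
[-0.30593363  0.21906068 -0.92526764] [[-8.27311346e-01  5.61739987e-01 -2.03062848e-03]
 [ 5.61742214e-01  8.27312009e-01 -7.23892167e-04]
 [ 1.27332415e-03 -1.73957394e-03 -9.99997676e-01]] [ 0.81588753 -0.64591905  0.33118403]
[ 0.00035069 -0.00096774  0.00497936]
```

```bash
python3 -m handwheel '[[[-0.31,0.22,-0.3],[0,0,0]],[[-0.31,0.22,-0.7],[0,0,0]],[[-0.31,0.22,-0.95],[0,0,0]],[[-0.31,0.22,-0.95],[0,0,0]],[[-0.31,0.22,-0.95],[0,0,0]]]'
cat > sv.py <<'E'
import sys
from rig import viewer
from h import *
n=sys.argv[1]; im=viewer.camera('scene'); cv2.imwrite(f'pics/{n}f.png',im[:,:,::-1])
a=im[220:300,250:350,::-1]; cv2.imwrite(f'pics/{n}.png',cv2.resize(a,None,fx=7,fy=7,interpolation=cv2.INTER_CUBIC))
E
python3 sv.py s1; python3 snap.py w5
```

```text
time_s: 5.98
position: [0.5274, 0.0534, 0.129]
tcp_rot: [[-0.827, 0.562, 0.001], [0.562, 0.827, -0.001], [-0.001, -0.0, -1.0]]
ft_force: [0.2, -0.2, 0.6]
finger_gap: -0.0001
[0.46605443 0.0938008  0.24629693]
```

View pics/s1.png

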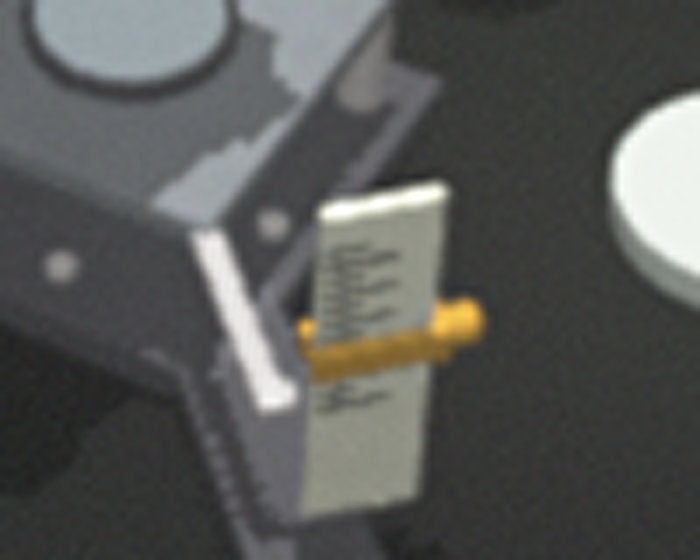

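View pics/w5.png

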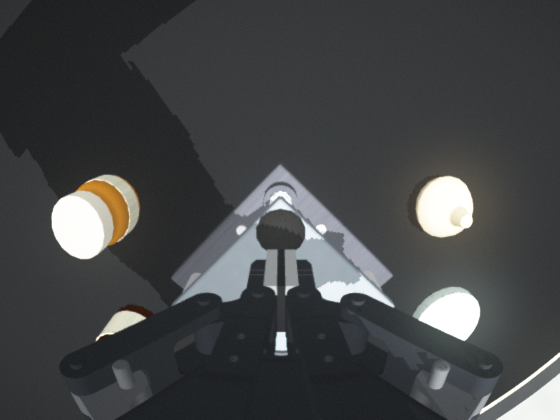

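View pics/s1f.png

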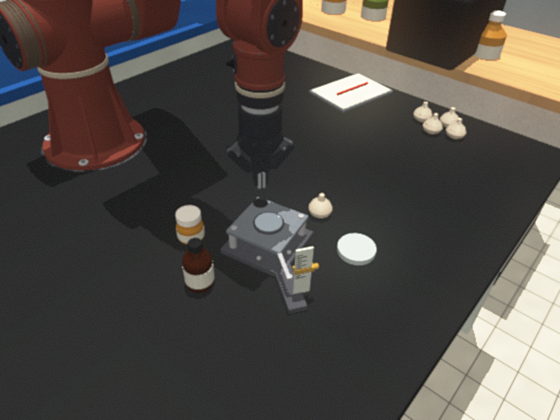

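In the scene view the fingertips (262,180) hang over the pad, and the pointer hook and the clip's left end are both visible: s1 zoom (298,385) and (303,332). That difference gives a rise of about 19–20 mm. Next I descend to just above contact, then probe.

```bash
python3 -m handwheel '[[[-0.012,0.003,-0.2],[0,0,0]],[[-0.012,0.003,-0.34],[0,0,0]],[[-0.012,0.003,-0.34],[0,0,0]],[[-0.012,0.003,-0.34],[0,0,0]]]'
python3 -m handwheel '[[[0,0,-0.02],[0,0,0]],[[0,0,-0.03],[0,0,0]],[[0,0,-0.03],[0,0,0]]]'
```

```text
time_s: 6.58
position: [0.5263, 0.0538, 0.0955]
tcp_rot: [[-0.827, 0.562, 0.001], [0.562, 0.827, -0.001], [-0.002, -0.0, -1.0]]
ft_force: [1.2, -0.0, 1.1]
finger_gap: 0.0002
time_s: 6.95
position: [0.5263, 0.0538, 0.0926]
tcp_rot: [[-0.827, 0.562, 0.001], [0.562, 0.827, -0.001], [-0.002, 0.0, -1.0]]
ft_force: [0.4, 0.5, 1.2]
finger_gap: 0.0002
```

```bash
python3 -m handwheel '[[[0,0,-0.02],[0,0,0]],[[0,0,-0.04],[0,0,0]],[[0,0,-0.06],[0,0,0]],[[0,0,-0.06],[0,0,0]]]'
python3 sv.py s2
```

```text
time_s: 7.45
position: [0.526, 0.054, 0.0867]
tcp_rot: [[-0.827, 0.562, 0.001], [0.562, 0.827, -0.0], [-0.001, 0.0, -1.0]]
ft_force: [-3.0, 1.4, 7.6]
finger_gap: -0.0
```

View pics/s2.png

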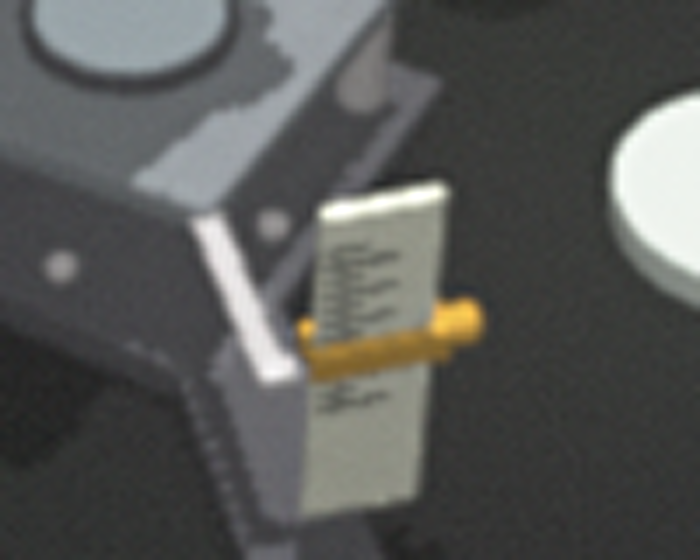

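The tip has risen about 29 px (~10 mm) for about 4.4 mm of press, as expected. The clip's front end is still roughly 10–11 mm above it, so I press about 4.4 mm more.

```bash
python3 -m handwheel '[[[0,0,-0.02],[0,0,0]],[[0,0,-0.035],[0,0,0]],[[0,0,-0.044],[0,0,0]],[[0,0,-0.044],[0,0,0]]]'
python3 sv.py s3
python3 - <<'E'
from rig import viewer
import cv2
im=viewer.camera('top'); cv2.imwrite('pics/t3.png',cv2.resize(im[130:190,270:350,::-1],None,fx=8,fy=8,interpolation=cv2.INTER_CUBIC))
E
```

```text
time_s: 8.0
position: [0.5258, 0.0543, 0.0827]
tcp_rot: [[-0.827, 0.562, 0.001], [0.562, 0.827, -0.0], [-0.001, 0.0, -1.0]]
ft_force: [-3.4, 1.1, 8.6]
finger_gap: -0.0
```

View pics/s3.png

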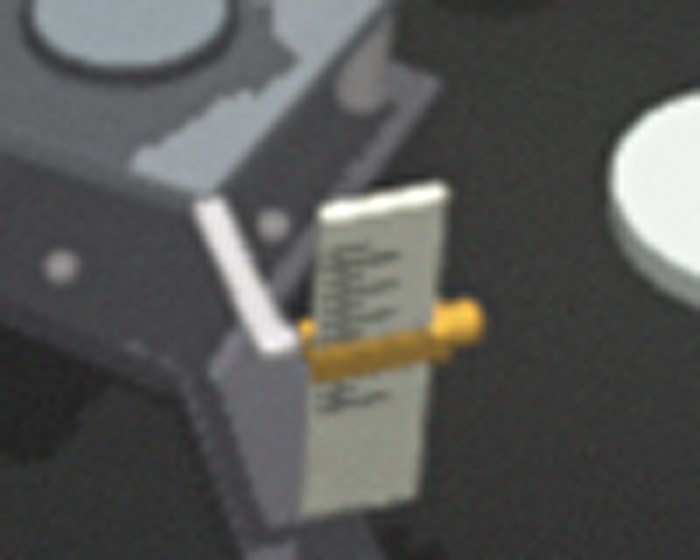

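View pics/t3.png

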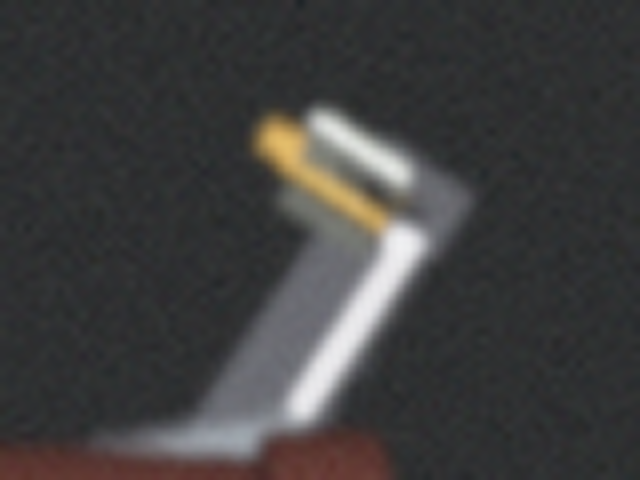

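In s3 the hook's top corner (297,327) sits beside the clip's front end, whose top is at (305,318). Pad drop implies a tip height of about 74.5 mm, so the tip is in the clip's span but slightly low. I'll press about 0.8 mm more and hold.

```bash
python3 -m handwheel '[[[0,0,-0.006],[0,0,0]],[[0,0,-0.012],[0,0,0]],[[0,0,-0.012],[0,0,0]],[[0,0,-0.012],[0,0,0]],[[0,0,-0.012],[0,0,0]],[[0,0,-0.012],[0,0,0]],[[0,0,-0.012],[0,0,0]],[[0,0,-0.012],[0,0,0]]]'
python3 sv.py s4
```

```text
time_s: 9.1
position: [0.5257, 0.0543, 0.0821]
tcp_rot: [[-0.827, 0.562, 0.001], [0.562, 0.827, -0.0], [-0.001, 0.001, -1.0]]
ft_force: [-3.2, -0.2, 9.7]
finger_gap: 0.0002
```

View pics/s4.png

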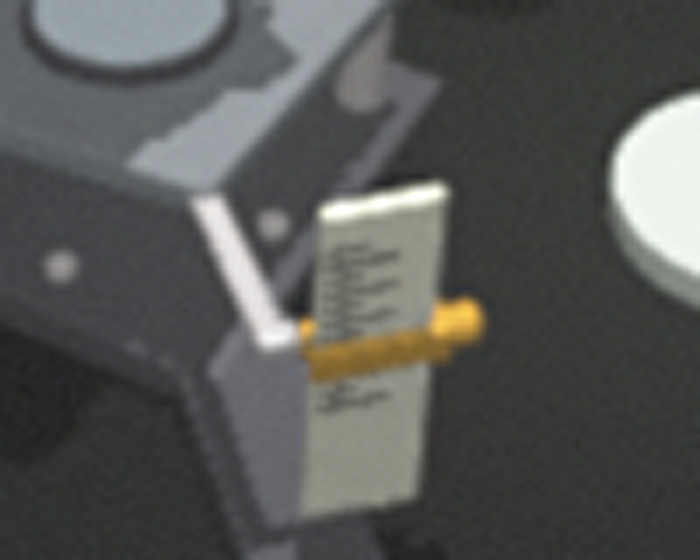

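The hook end (297, 322–345) now lines up with the clip's front end (318–348). Holding, with a small offset to cancel controller sag.

```bash
python3 -m handwheel '[[[0,0,-0.005],[0,0,0]],[[0,0,-0.005],[0,0,0]],[[0,0,-0.005],[0,0,0]],[[0,0,-0.005],[0,0,0]],[[0,0,-0.005],[0,0,0]],[[0,0,-0.005],[0,0,0]],[[0,0,-0.005],[0,0,0]],[[0,0,-0.005],[0,0,0]]]'
python3 sv.py s5
python3 -m handwheel '[[[0,0,-0.004],[0,0,0]],[[0,0,-0.004],[0,0,0]],[[0,0,-0.004],[0,0,0]]]'
```

```text
time_s: 10.15
position: [0.5258, 0.0543, 0.0821]
tcp_rot: [[-0.827, 0.562, 0.001], [0.562, 0.827, -0.0], [-0.001, 0.001, -1.0]]
ft_force: [-3.4, 0.5, 9.3]
finger_gap: -0.0003
time_s: 10.58
position: [0.5257, 0.0543, 0.0822]
tcp_rot: [[-0.827, 0.562, 0.002], [0.562, 0.827, -0.0], [-0.001, 0.001, -1.0]]
ft_force: [-3.3, -0.6, 9.3]
finger_gap: 0.0002
```

View pics/s5.png

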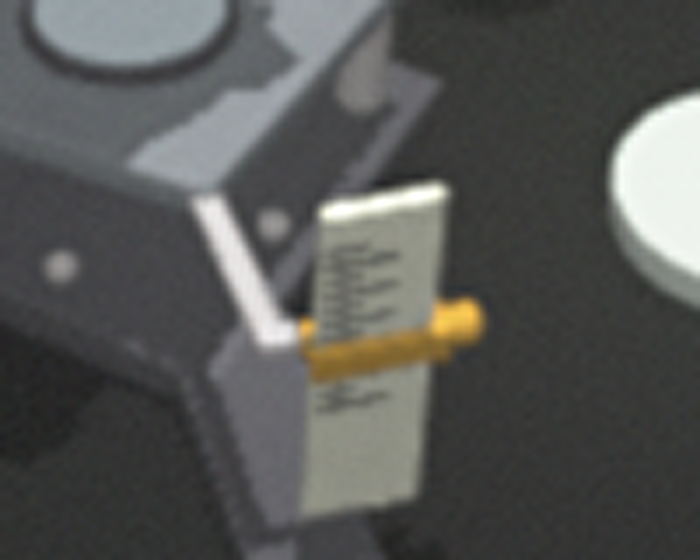

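The tip held level (s5 matches s4) from about 8.5 s to 10.6 s. Now I release straight up.

```bash
python3 -m handwheel '[[[0,0,0.05],[0,0,0]],[[0,0,0.12],[0,0,0]],[[0,0,0.3],[0,0,0]],[[0,0,0.6],[0,0,0]],[[0,0,0.9],[0,0,0]],[[0,0,0.9],[0,0,0]],[[0,0,0.9],[0,0,0]]]'
python3 sv.py s6
python3 - <<'E'
from rig import viewer
import cv2
im=viewer.camera('top'); cv2.imwrite('pics/t6.png',im[:,:,::-1])
E
python3 - <<'E'
from h import *
a,b=cv2.imread('pics/s1f.png'),cv2.imread('pics/s6f.png')
d=cv2.absdiff(a,b).max(2); print('diff in pointer/scale region',d[230:310,270:330].max(), d[180:310,170:240].max(), d[190:270,305:380].max())
E
```

```text
time_s: 11.45
position: [0.5253, 0.0544, 0.1716]
tcp_rot: [[-0.827, 0.561, 0.001], [0.561, 0.827, -0.0], [-0.001, 0.0, -1.0]]
ft_force: [0.7, 0.1, -0.9]
finger_gap: 0.0002
diff in pointer/scale region 68 22 11
```

View pics/s6.png

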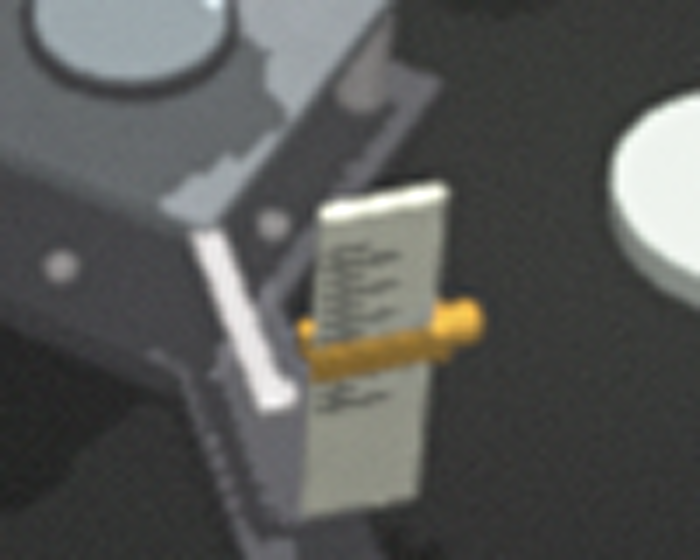

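View pics/s6f.png

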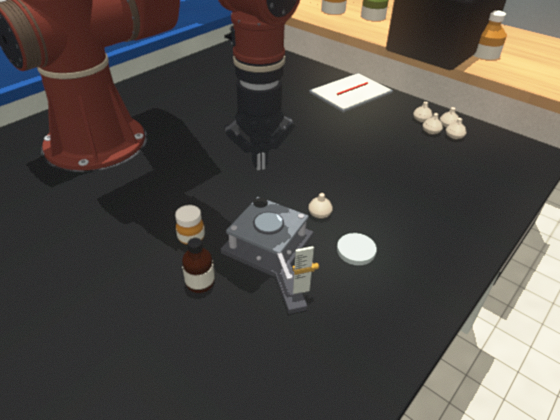

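The pointer is back at its rest position (tip corner at (270,405) as before), the bystanders are unmoved and the arm is clear. The leftover image difference looks like the arm's shadow moving on the plate.

```bash
python3 -c "
from rig import arm
print(arm.job_done(), arm.observe()['time_s'])"
```

```text
the job is handed in; nothing more can be done
the job is handed in; nothing more can be done
```

The spring check is done and handed in, with the robot's clock at about 11.5 s of the 38 s allowed. With the gripper shut, I pressed the pad straight down about 9 mm. This lifted the pointer tip about 20–21 mm, level with the clip. I held it there for about 2 s (roughly 8.5 to 10.6 s) at about 9.5 N, then released straight up.

- **Level with the clip:** Pictures during the hold showed the hook end of the pointer beside the clip's front end, at rows 322–345 against 318–348 in the enlarged view. The force matched the expected spring load.
- **After release:** The pointer was back where it started, and the bottle, jar, garlic and dish had not visibly moved. The wrist force was near zero, with the arm about 80 mm above the pad.
- **Checks that disagreed:** My estimates of the clip's mid height ranged from 70 to 77 mm. The lowest, a rough pixel scaling on the scene picture, fell below the task's minimum of 73 mm. I aimed for about 76 mm and trusted the side-by-side view. The before/after picture comparison also left a small difference around the pointer and scale, which I put down to the arm's shadow on the plate.

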